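Send the remote tray through its caddy and brake it at the mark

TASK

Push the heavy, free-running white remote tray along its track so that it glides under the black caddy and out on the other side, and bring it to rest with its middle level with the green mark clips, without it ever running into the red end stop. Start and brake it so softly that the remote in its sprung cradle never bumps the ends of its recess, leave the ornaments alone, and finish with the tray standing still at the mark and let go.

Things in the scene. Friction and masses are not known exactly. Their poses are not given: they have to be found in the camera images.
- caddy: Black remote caddy, open-ended, fixed astride a straight track. Origin: at z=0, middle of the caddy; y axis = direction of travel, x across. It covers the track from y=-65 to +65 mm: inner side walls at x=+-57, roof underside z=50, rim of the shallow compartment on top z=70, 140 wide in x. The fingers cannot follow the tray in there.
- tray (a joint): Tray middle along the caddy's y axis (m), 0 = under the caddy; starts at -0.265 to -0.210, at rest; meets the red stop at 0.320, a hidden pin at -0.290. Ball runners: tray 1.45 kg nominal (0.7 to 1.4 times that) plus the remote; drag 0.2 N per m/s, dry friction 0.01 N: it coasts for seconds. It needs some 0.08 m/s to coast through the caddy.
- tray_mid (a point): Centre of the white tray's top, z=46 mm. The tray is a solid flat-faced block 100 mm wide (x), 110 mm long (y; end faces 55 mm from its middle), z=12 to 46 mm, captive on the track, the remote sunk in its top out of reach. Too wide to grip: push or brake it on its end faces with the closed fingers inside the track.
- mark: The mark: a pair of bright green clips, 12 mm long in y, on both rails and sticking out 15 mm on each side, beyond the caddy (tops at z=28 mm). Origin at z=0 on the track's middle line, level with the clips; axes as the caddy's. It stands at 190 to 255 mm along the caddy's y axis.
- vase: Green glass bud vase, 68 mm across, 140 mm tall, origin centre of the underside. Leave alone.
- egg_a: White porcelain egg ornament, 48 mm across, 60 mm tall, origin centre of the underside. Leave alone.
- egg_b: Second, equal porcelain egg. Leave alone.
- dish: Aluminium key dish, 110 mm across, 22 mm tall, origin centre of the underside. Leave alone.
- stop_face (a point): Middle of the near face of the red end stop: 375 mm along the caddy's y axis, z=33 mm. The block is 114 mm wide, its top at z=55 mm. The track floor is at z=10 mm, 140 mm wide, from caddy y=-365 to +390 mm; rails on both long edges (inner faces at x=+-57 mm, tops z=22 mm). The other end is open.
- remote (a joint): Shift of the remote in its recess along the tray (m), 0 = centred, + in the direction of travel. Grey remote 36 x 78 mm, 150 g, sunk in the tray top on a spring-centred slide (3.75 N/m, period 1.26 s, light damping 0.15 N per m/s); it bumps the ends at 10 mm either way. A sudden speed change of the tray of 0.05 m/s swings it about 8 mm; a steady 0.08 m/s2 holds it 3 mm off.

How it is judged (in metres and radians):
On the way, in this order (a step that is already met when the one before it is completed fails the run):
1. the tray has run out from under the caddy (value of joint tray above 0.12 m).
2. the tray is at rest at the mark (y of tray_mid in the frame of mark between -0.012 and 0.012 m and velocity of joint tray between -0.01 and 0.01 m/s), for 1 s.
At the end, for the whole second after the job is handed in: The tray stands still (under 10 mm/s) with its middle within 12 mm of the green mark along the track, released (all of step 2); the robot touches nothing.
It fails at once if the tray runs into the red end stop (value of joint tray above 0.318 m).
It fails at once if the remote is jolted against the ends of its recess (10 mm off centre) (value of joint remote above 0.01 m or value of joint remote below -0.01 m).
It fails at once if an ornament is disturbed (distance of any of vase, egg_a, egg_b, dish from where it was at the start of the episode above 0.015 m).
It also fails if it takes over 45 s, if anything falls off the work surface, if the arm or the gripper's body presses on something with over 40 N, if the wrist force passes 120 N, or if a joint passes its speed limit or range.

ROBOT

A 6-joint arm with a two-finger parallel gripper is mounted at the origin on the work surface. World frame = base frame: x ahead of the robot, y to its left, z up, the work surface at z = 0. Lengths are in mm, angles in degrees, forces in N, time in s.
With the tool pointing down it reaches from about 350 to 850 mm from the base axis. Payload 8.1 kg.
Tool frame: the origin (TCP) lies at the very end of the fingers, on their centre line; the grasp point (between the pads) lies 19 mm behind it; z points along the fingers, y is the direction in which the jaws open and shut (so a half turn about z gives the same grasp; the last joint's range is limited). The gripper opens to 85 mm and grips with 20 to 120 N. Pads are 22 mm wide; open, the fingers measure 114 mm over their backs; the gripper's body (76 mm by 85 mm) begins 54 mm behind the grasp point. The pads swing forward as they close: fully open they stand 13 mm farther back than shut.
Start: joints at [-69.236, 7.471, 85.268, -0, 87.261, -4.893], TCP at [259.81, -540.837, 231.292] pointing down, gripper open.
Joint ranges: [-169.43, 169.43], [-51.17, 129.36], [1.28, 143.12], [-76.62, 256.62], [0, 156.53], [-152.29, 152.29]. Speed limits (degrees/s): [136.94, 136.94, 159.86, 180, 180, 180].

INTERFACE

Orientations are given as [roll, pitch, yaw] about the fixed x, y, z axes, in that order (R = Rz(yaw) Ry(pitch) Rx(roll)).
In Python, from bench import r, eyes gives the robot as it stands. The module is installed in compiled form; this text tells all that it offers.
- The arm moves only by the tool play_rows, never from a script. Its argument "deltas" is a list of rows, each a list of 3 entries, a list of its own where there are three numbers: the shift along the tool's x, y, z in m, then the turn, a rotation vector about the tool's x, y, z in rad, then the closure, from 0 (fully open) to 1 (shut). A call has 1 to 8 rows; each row shifts and turns the pose as measured when the row begins, along the tool's axes as they then stand; what a row does not reach is not made up. A row lasts 1/8 s, in which the tool goes at most 62.5 mm and 10.7 degrees, less where a joint would pass 70% of its speed; a pose out of reach is approached as far as the arm can. A call with a gripper value outside its range is refused whole. The fingers move at their own pace and stop on an object; "force" is the grip in N (left out, the last holds). Time passes only in rows, so rows that do not move let the fingers close. It gives the time, the measured TCP pose, the force and the opening at its end, in the units of the state.
- r.sense(): the state, without advancing time (a new reading comes with each control period).
- eyes.snapshot(name): name is "scene" or "top"; returns the picture (480x640x3 uint8, red, green, blue); there is no depth.
- eyes.get_calibration(name): a dict with "mtx" (3x3 intrinsics, pixels), "R" (3x3) and "t" (3): a world point X has camera coordinates R X + t. Camera axes: x right, y down, z forward; pixel columns grow to the right and rows downward; lengths in mm; the calibration is good to about 2 mm. A picture is of the moment at which its call begins. get_calibration takes no time and is no camera call.
- r.hand_in(): hands the job in, once; it reports no verdict.
The state is a dict: "time": time; "joint_pos": joint angles; "qd": joint speeds; "joint_efforts": joint torques, N m; "tool_pos": TCP position; "tcp_rot": TCP orientation; "ft_force": force on the tool from outside, world axes, zero at the start; "wrist_torque": the same for the moment, N m; "finger_gap": finger opening in mm.
Only numpy, scipy, OpenCV 4.12 (cv2) and the standard library are available. Lean on these libraries where they do the work, as an engineer would, in place of code of your own. Each camera call takes 0.05 s, during which the arm holds its last target. There are 200 camera calls.

## Working session

There is one attempt and no reset: what is moved stays moved. The work goes in short steps, Python scripts to look and compute and a tool call to move; the robot and the scene stay as the last step left them, time stands still between calls to the robot, and variables do not carry over. Pictures are saved under pics/ and viewed, about 8 in all and at most 12, crops included, and the job is handed in when it is done.

Besides the shell and the picture viewer there is one more tool, called after "Emit:" in YAML: its name, and indented under it one key for each argument. play_rows: Moves the arm, as the interface text tells. Its arguments: {"type":"object","properties":{"deltas":{"type":"array"},"force":{"type":"number"}},"required":["deltas"]}

```bash
mkdir -p pics; python3 - <<'E'
from bench import r, eyes
import cv2,numpy as np
for n in("scene","top"):
    c=eyes.get_calibration(n);print(n,np.round(c["mtx"],1).tolist(),np.round(c["R"],3).tolist(),np.round(c["t"],1).tolist())
    cv2.imwrite(f"pics/{n}0.png",eyes.snapshot(n)[:,:,::-1])
print(r.sense())
E
```

```text
scene [[568.8, 0.0, 318.5], [0.0, 568.8, 237.6], [0.0, 0.0, 1.0]] [[-0.668, 0.744, 0.019], [0.595, 0.549, -0.587], [-0.447, -0.381, -0.809]] [368.2, -378.3, 1356.8]
top [[575.8, 0.0, 311.9], [0.0, 575.8, 251.8], [0.0, 0.0, 1.0]] [[0.009, -1.0, 0.006], [-0.992, -0.009, -0.125], [0.125, -0.005, -0.992]] [53.2, 626.6, 1132.1]
{'time': 0.1, 'joint_pos': array([-6.92360840e+01,  7.51131583e+00,  8.53229745e+01,  1.96552441e-03,
        8.72616051e+01, -4.89389804e+00]), 'qd': array([ 0.00915905, -0.09235909, -0.1662688 , -0.03647185,  0.04081122,
       -0.08504391]), 'joint_efforts': array([ 8.65097809e-04, -5.70952606e+01, -5.01940048e+01, -2.12217851e-04,
        8.29656143e-03, -9.10482731e-05]), 'tool_pos': array([ 259.64556807, -540.36404494,  230.34438037]), 'tcp_rot': array([-1.79904622e+02, -1.01368756e-02,  2.56577100e+01]), 'ft_force': array([ 0.29965612, -0.06731647,  0.56778729]), 'wrist_torque': array([-0.01651752, -0.03994346,  0.02004881]), 'finger_gap': 85.46020693336959}
```

View pics/top0.png

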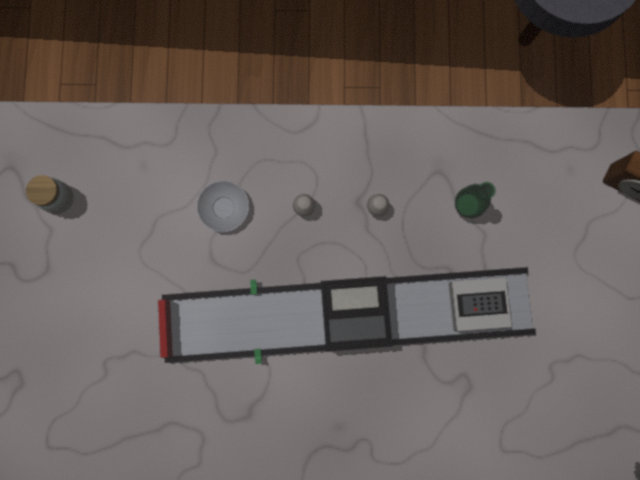

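View pics/scene0.png

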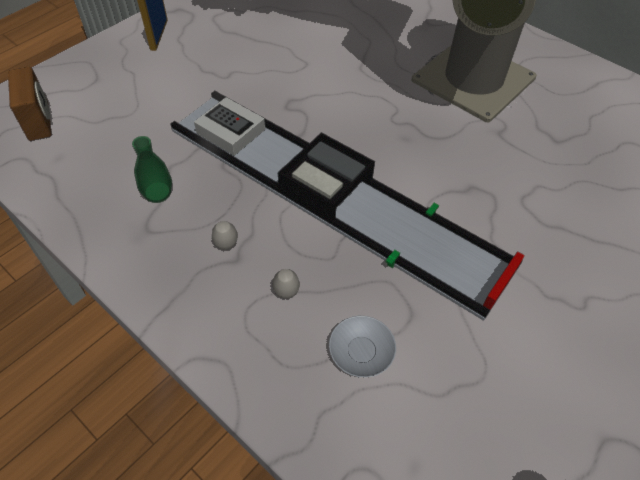

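The top view shows the tray at (481,303), the caddy at (356,314), the clips at (254,287) and (258,355), and the red stop at (164,328). The ornaments are off to the side, at rows of about 205. The scene view agrees: the tray is upper left and the stop is lower right.

```bash
cat > h.py <<'E'
import cv2,numpy as np
from bench import r,eyes
C={n:eyes.get_calibration(n) for n in("scene","top")}
def back(n,uv,z):
    c=C[n];R=np.array(c["R"]);t=np.array(c["t"]);K=np.array(c["mtx"])
    d=R.T@np.linalg.solve(K,[uv[0],uv[1],1.]);o=-R.T@t
    return o+d*(z-o[2])/d[2]
def tri(a,b):
    P=[np.array(C[n]["mtx"])@np.c_[C[n]["R"],C[n]["t"]] for n in("scene","top")]
    X=cv2.triangulatePoints(*P,np.array(a,float),np.array(b,float));return (X[:3]/X[3]).ravel()
def blobs(m,amin):
    n,l,s,c=cv2.connectedComponentsWithStats(m.astype(np.uint8));return [(s[i,4],c[i],cv2.minAreaRect(np.argwhere(l==i)[:,::-1].astype(np.float32))) for i in range(1,n) if s[i,4]>=amin]
def masks(im):
    h=cv2.cvtColor(im,cv2.COLOR_RGB2HSV);H,S,V=h[...,0],h[...,1],h[...,2]
    return {"green":(H>45)&(H<75)&(S>150)&(V>50),"red":((H<6)|(H>174))&(S>180)&(V>70)}
E
python3 - <<'E'
from h import *
np.set_printoptions(precision=1,suppress=True)
for n in C:
    im=cv2.imread(f"pics/{n}0.png")[:,:,::-1].copy()
    for k,m in masks(im).items():
        for a,c,q in blobs(m,20): print(n,k,a,c,back(n,c,28 if k=="green" else 55),cv2.boxPoints(q).tolist() if k=="red" else "")
    print(im[285,470],im[300,420],im[325,460] if n=="top" else "")
for n,x,y,w,h in(("top",430,250,120,100),("scene",165,85,130,90),("top",300,260,110,100),("top",140,270,130,110)):
    im=cv2.imread(f"pics/{n}0.png")[y:y+h,x:x+w]
    cv2.imwrite(f"pics/c_{n}{x}.png",cv2.resize(im,(400,300),interpolation=cv2.INTER_CUBIC));
f=[cv2.imread(f"pics/c_{s}.png") for s in("top430","scene165","top300","top140")]
cv2.imwrite("pics/c.png",np.vstack([np.hstack(f[:2]),np.hstack(f[2:])]))
E
```

```text
scene green 73 [156.  185.6] [ 734.4 -260.5   28. ] 
scene green 23 [163.1 193.2] [ 737.4 -235.2   28. ] 
scene green 81 [431.5 209.6] [418.1 168.9  28. ] 
scene green 118 [392.1 257.9] [557.2 181.4  28. ] 
scene red 553 [503.1 280. ] [482.2 356.   55. ] [[482.076904296875, 303.3846130371094], [516.8461303710938, 251.23074340820312], [524.4614868164062, 256.3076477050781], [489.6922607421875, 308.4615173339844]]
[129 132 137] [136 132 131] 
[135 133 132] [125 126 130] [137 135 133]
```

View pics/c.png

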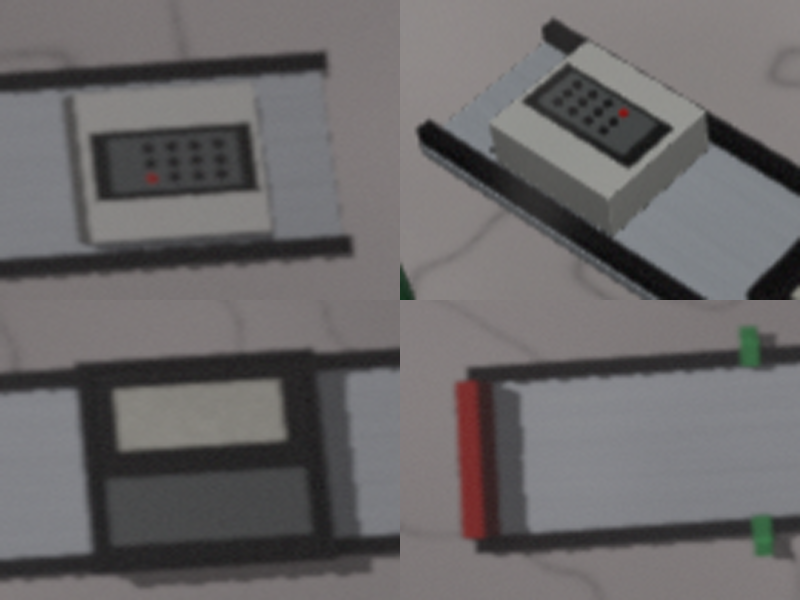

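The crop shows the tray, caddy, stop and clips clearly. The tray top corners in the top view are near (452,282), (506,279), (511,328) and (457,331).

```bash
python3 - <<'E'
from h import *
np.set_printoptions(precision=1,suppress=True)
T=[(457,331),(452.5,281.7),(511.3,328),(505.6,278.7)];S=[(264.1,120.1),(232.3,141.4),(226.1,97.6),(194.9,121.9)]
for a,b in zip(S,T): print("tri",tri(a,b),"top46",back("top",b,46),"sc46",back("scene",a,46))
tm=np.mean([back("top",b,46) for b in T],0);tms=np.mean([back("scene",b,46) for b in S],0);print("tray",tm,tms)
cc=np.array([back("top",p,70) for p in((321.5,281.7),(385.8,276.7),(390.8,345),(326,350))]);print("caddy",cc.mean(0),cc)
g=[((392.1,257.9),(253.7,286.5)),((431.5,209.6),(258,356.2))]
for a,b in g: print("clip",tri(a,b),back("top",b,28),back("scene",a,28))
m=np.mean([back("top",b,25) for a,b in g],0);print("mark",m)
s=np.array([back("top",p,55) for p in((165.3,299.3),(168.3,357.3))]);print("stop",s,s.mean(0))
d=s.mean(0)-tm;d[2]=0;d/=np.linalg.norm(d);print("dir",d,np.degrees(np.arctan2(-d[0],d[1])))
stop=s.mean(0);o=stop-375*d
for n,p in(("tray",tm),("trayS",tms),("caddy",cc.mean(0)),("mark",m)): print(n,(p-o)@d, (p-o)@np.array([d[1],-d[0],0]))
print("rail ends",back("top",(430+327/3.333,250+58/3),22),back("top",(430+352/3.333,250+240/3),22))
E
```

```text
tri [ 468.  -232.6   37. ] top46 [ 468.9 -231.3   46. ] sc46 [ 473.9 -224.    46. ]
tri [ 566.2 -222.5   51.6] top46 [ 567.1 -224.5   46. ] sc46 [ 562.3 -226.4   46. ]
tri [ 475.2 -341.8   38.8] top46 [ 475.7 -339.9   46. ] sc46 [ 480.1 -334.2   46. ]
tri [ 573.4 -332.5   40.1] top46 [ 574.1 -331.8   46. ] sc46 [ 576.2 -325.2   46. ]
tray [ 521.5 -281.9   46. ] [ 523.1 -277.4   46. ]
caddy [502.1 -28.3  70. ] [[563.   39.7  70. ]
 [574.  -87.   70. ]
 [441.  -95.8  70. ]
 [430.4  30.1  70. ]]
clip [554.7 178.5  22.6] [555.  176.8  28. ] [557.3 181.4  28. ]
clip [414.5 166.4  22.6] [415.2 165.2  28. ] [418.2 169.   28. ]
mark [485.1 171.3  25. ]
stop [[526.3 348.9  55. ]
 [413.1 338.5  55. ]] [469.7 343.7  55. ]
dir [-0.1  1.   0. ] 4.729771102784308
tray -252.6933932031112 8.710796996986614e-16
trayS -248.40806732360844 2.0191323676859736
caddy 1.650497693401433 1.6110215871336209
mark 201.93313410921482 1.1528150431394428
rail ends [ 595.9 -387.2   22. ] [ 472.  -397.7   22. ]
```

The geometry is consistent: tray at s≈-252, mark at s≈+202, caddy within 2 mm, and track direction 94.7°. Next I turn the tool so its x axis runs along the track, and close the fingers.

Emit:
play_rows:
  deltas:
    - [[0,0,0],[0,0,-0.172],1]
    - [[0,0,0],[0,0,-0.172],1]
    - [[0,0,0],[0,0,-0.172],1]
    - [[0,0,0],[0,0,-0.172],1]
    - [[0,0,0],[0,0,-0.172],1]
    - [[0,0,0],[0,0,-0.172],1]
    - [[0,0,0],[0,0,-0.172],1]
    - [[0,0,0],[0,0,0],1]
  force: 60

```text
time: 1.1
tool_pos: [258.7, -537.8, 225.1]
tcp_rot: [-179.9, -0.6, 96.8]
ft_force: [0.2, -0.1, -0.2]
finger_gap: -0.2
```

```bash
cat >> h.py <<'E'
A=np.radians(94.73);D=np.array([np.cos(A),np.sin(A)]);N=np.array([D[1],-D[0]]);O=np.array([500.6,-30.])
def st():
    s=r.sense();p=s["tool_pos"];q=p[:2]-O
    print("t %.3f s %.1f n %.1f z %.1f"%(s["time"],q@D,q@N,p[2]),"rot",np.round(s["tcp_rot"],2),"qd",np.round(s["qd"],2),"F",np.round(s["ft_force"],2),"gap",round(s["finger_gap"],1))
E
python3 -c "
from h import *
st()"
```

```text
t 1.100 s -486.1 n -283.0 z 225.1 rot [-179.85   -0.6    96.77] qd [-0.01  0.13  0.06  0.06 -0.09  3.05] F [ 0.16 -0.1  -0.15] gap -0.2
```

Emit:
play_rows:
  deltas:
    - [[0.022,0.04,0.015],[0,0,0.005],1]
    - [[0.022,0.04,0.015],[0,0,0],1]
    - [[0.022,0.04,0.015],[0,0,0],1]
    - [[0.022,0.04,0.015],[0,0,0],1]
    - [[0.022,0.04,0.015],[0,0,0],1]
    - [[0.022,0.04,0.015],[0,0,0],1]

```text
time: 1.85
tool_pos: [487.4, -380.0, 133.4]
tcp_rot: [-179.8, -0.5, 94.4]
ft_force: [-0.1, -1.1, -0.6]
finger_gap: -0.2
```

```bash
python3 -c "
from h import *
st()"
```

```text
t 1.850 s -347.7 n -42.0 z 133.4 rot [-179.82   -0.46   94.39] qd [ 34.52  21.46 -11.46   0.28 -10.2   36.5 ] F [-0.14 -1.14 -0.63] gap -0.2
```

Emit:
play_rows:
  deltas:
    - [[0.0,0.025,0.01],[0,0,-0.004],1]
    - [[0,0.01,0.01],[0,0.004,0],1]
    - [[0,0.002,0],[0,0,0],1]
    - [[0,0,0],[0,0,0],1]

```text
time: 2.35
tool_pos: [525.5, -373.8, 109.9]
tcp_rot: [-179.6, -0.9, 94.1]
ft_force: [-0.9, -0.2, 0.4]
finger_gap: -0.0
```

```bash
python3 -c "
from h import *
st()"
```

```text
t 2.350 s -344.7 n -3.5 z 109.9 rot [-179.63   -0.9    94.15] qd [-0.37  0.23  0.43 -0.18  0.15  0.45] F [-0.87 -0.24  0.44] gap -0.0
```

Emit:
play_rows:
  deltas:
    - [[0.004,0.002,0.02],[0.008,0,-0.006],1]
    - [[0.004,0.0015,0.02],[0.008,-0.003,-0.004],1]
    - [[0.001,0,0.02],[0,-0.003,0],1]
    - [[0,0,0.015],[0,0,0],1]
    - [[0,0,0.003],[0,0,0],1]
    - [[0,0,-0.001],[0,0,0],1]

```text
time: 3.1
tool_pos: [524.1, -363.3, 26.7]
tcp_rot: [-178.5, -0.6, 94.6]
ft_force: [-0.6, 0.7, 0.6]
finger_gap: -0.4
```

```bash
python3 -c "
from h import *
st()
cv2.imwrite('pics/top1.png',eyes.snapshot('top')[220:400,330:570,::-1].repeat(3,0).repeat(3,1))"
```

```text
t 3.100 s -334.1 n -4.0 z 26.7 rot [-178.51   -0.61   94.57] qd [ 0.01 -0.49 -0.17 -0.    0.69  0.01] F [-0.63  0.66  0.61] gap -0.4
```

View pics/top1.png

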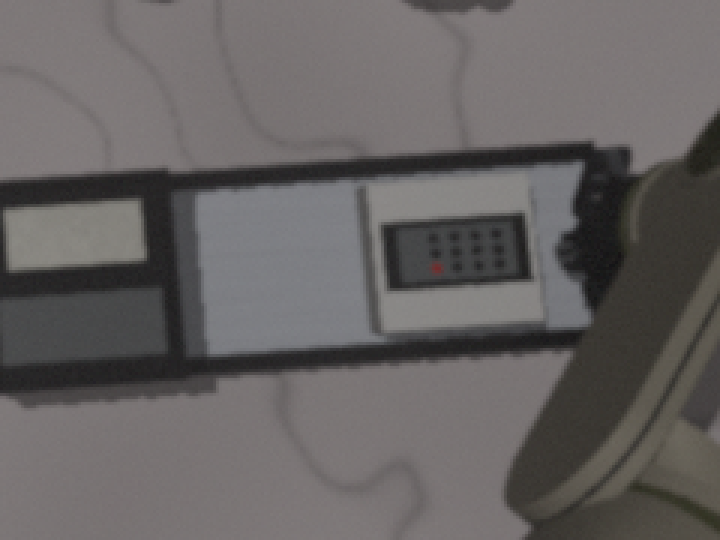

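The fingers are behind the tray inside the track, with their front face about 16 mm from the tray's rear face. I creep up slowly.

Emit:
play_rows:
  deltas:
    - [[0.002,0.0005,-0.0005],[0,-0.004,-0.003],1]
    - [[0.002,0.0005,-0.0005],[0,-0.004,0],1]
    - [[0.002,0.0005,-0.0005],[0,-0.004,0],1]
    - [[0.002,0.0005,-0.0005],[0,-0.003,0],1]
    - [[0.002,0.0005,-0.0005],[0,-0.002,0],1]

```text
time: 3.78
tool_pos: [527.8, -353.9, 32.7]
tcp_rot: [-178.7, 0.6, 94.8]
ft_force: [1.0, -0.3, -0.1]
finger_gap: 0.0
```

```bash
python3 -c "
from h import *
st()"
```

```text
t 3.775 s -325.0 n 0.4 z 32.7 rot [-178.73    0.63   94.77] qd [ 1.79 -1.89  2.04 -0.76 -0.65  2.12] F [ 0.98 -0.27 -0.11] gap 0.0
```

Emit:
play_rows:
  deltas:
    - [[0.002,0,0.0015],[0,-0.004,0],1]
    - [[0.002,0,0.0015],[0,-0.004,0],1]
    - [[0.002,0,0.0015],[0,-0.003,0],1]
    - [[0.002,0,0.001],[0,-0.002,0],1]
    - [[0.002,0,0],[0,-0.002,0],1]

```text
time: 4.4
tool_pos: [526.6, -343.1, 26.3]
tcp_rot: [-178.7, 1.5, 94.8]
ft_force: [0.7, 0.9, 0.8]
finger_gap: -0.2
```

```bash
cat >> h.py <<'E'
def tray(save=None):
    "s of tray middle from the top view: white/remote pattern correlated against first picture"
    im=eyes.snapshot("top")
    t=r.sense()["time"]
    ref=cv2.cvtColor(cv2.imread("pics/top0.png"),cv2.COLOR_BGR2GRAY)[270:340,446:518]
    g=cv2.cvtColor(im,cv2.COLOR_RGB2GRAY);m=cv2.matchTemplate(g,ref,cv2.TM_CCOEFF_NORMED)
    _,v,_,(x,y)=cv2.minMaxLoc(m)
    def sub(a): return 0 if a[0]-2*a[1]+a[2]==0 else .5*(a[0]-a[2])/(a[0]-2*a[1]+a[2])
    dx=sub(m[y,x-1:x+2]) if 0<x<m.shape[1]-1 else 0; dy=sub(m[y-1:y+2,x]) if 0<y<m.shape[0]-1 else 0
    p0=back("top",(481.6,304.9),46)[:2];p=back("top",(481.6+x+dx-446,304.9+y+dy-270),46)[:2]
    s=-252.7+(p-p0)@D
    print("t<=%.3f tray s %.1f n %.1f corr %.2f"%(t,s,(p-p0)@N,v))
    if save: cv2.imwrite(save,im[220:400,140:570,::-1].repeat(2,0).repeat(2,1)[:,:800])
    return s
E
python3 -c "
from h import *
st();tray();st()"
```

```text
t 4.400 s -314.2 n 0.1 z 26.3 rot [-178.71    1.53   94.79] qd [ 1.55 -1.85  2.43 -0.75 -1.27  1.88] F [0.71 0.93 0.79] gap -0.2
t<=4.450 tray s -246.5 n 0.1 corr 0.86
t 4.450 s -313.9 n 0.1 z 26.3 rot [-178.71    1.52   94.8 ] qd [-0.19  0.16 -0.36  0.16  0.34 -0.42] F [-0.   -0.49 -0.87] gap 0.1
```

```bash
python3 -c "
from h import *
for i in range(6): tray()
tray('pics/t2.png')"
```

```text
t<=4.500 tray s -245.5 n 0.0 corr 0.86
t<=4.550 tray s -244.3 n 0.1 corr 0.88
t<=4.600 tray s -243.4 n 0.0 corr 0.89
t<=4.650 tray s -242.4 n 0.1 corr 0.90
t<=4.700 tray s -241.6 n 0.0 corr 0.91
t<=4.750 tray s -240.6 n 0.1 corr 0.92
t<=4.800 tray s -239.8 n 0.1 corr 0.93
```

View pics/t2.png

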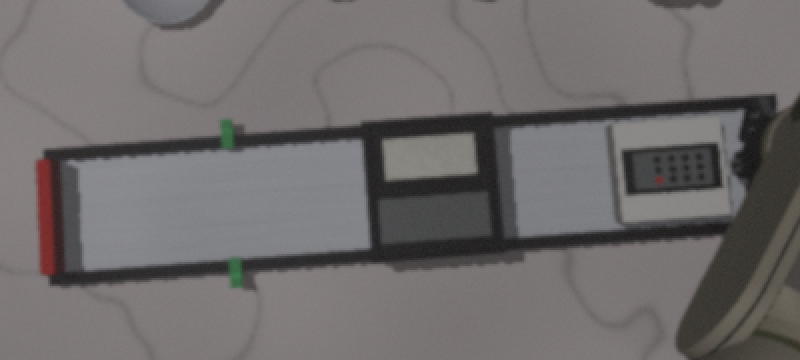

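The tray is coasting at about 0.02 m/s after a gentle touch. I catch up softly, then ramp the speed.

Emit:
play_rows:
  deltas:
    - [[0.003,0,0],[-0.003,-0.003,0],1]
    - [[0.004,0,0],[-0.003,-0.003,0],1]
    - [[0.004,0,0],[-0.003,-0.003,0],1]
    - [[0.004,0,0],[-0.003,-0.002,0],1]
    - [[0.004,0,0],[-0.003,-0.002,0],1]
    - [[0.004,0,0],[0,0,0],1]
    - [[0.004,0,0],[0,0,0],1]
    - [[0.004,0,0],[0,0,0],1]

```text
time: 5.8
tool_pos: [524.0, -310.6, 25.5]
tcp_rot: [-179.7, 2.3, 94.8]
ft_force: [-0.8, 0.0, -0.7]
finger_gap: -0.2
```

```bash
python3 -c "
from h import *
st();tray();tray();st()"
```

```text
t 5.800 s -281.5 n 0.2 z 25.5 rot [-179.66    2.35   94.79] qd [ 2.54 -2.55  3.27 -0.16 -0.83  2.57] F [-0.8   0.02 -0.71] gap -0.2
t<=5.850 tray s -200.7 n -0.1 corr 0.85
t<=5.900 tray s -199.4 n 0.0 corr 0.85
t 5.900 s -281.3 n 0.2 z 25.4 rot [-179.65    2.33   94.81] qd [-0.48  0.28 -0.44 -0.3   0.   -0.41] F [-0.2  -1.12  0.13] gap -0.2
```

```bash
python3 -c "
from h import *
for i in range(5): tray()
tray('pics/t3.png')
st()"
```

```text
t<=5.950 tray s -209.5 n 0.0 corr 0.86
t<=6.000 tray s -207.7 n 0.0 corr 0.89
t<=6.050 tray s -206.0 n -0.0 corr 0.92
t<=6.100 tray s -204.4 n -0.0 corr 0.94
t<=6.150 tray s -203.0 n -0.1 corr 0.95
t<=6.200 tray s -201.5 n -0.0 corr 0.96
t 6.200 s -282.0 n 0.2 z 25.6 rot [-179.67    2.35   94.78] qd [ 0.02  0.01  0.07 -0.    0.02  0.02] F [-0.43 -0.27 -0.86] gap -0.3
```

View pics/t3.png

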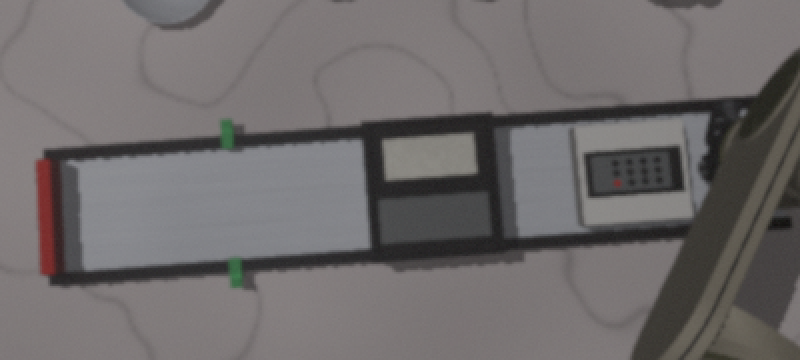

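The tray is at s=-201.5, moving at about 0.03 m/s with a gap of about 15 mm. From here I push continuously, with no camera pauses.

Emit:
play_rows:
  deltas:
    - [[0.004,0,0],[-0.004,0,0],1]
    - [[0.006,0,0],[-0.004,0,0],1]
    - [[0.006,0,0],[-0.004,0,0],1]
    - [[0.006,0,0],[-0.004,0,0],1]
    - [[0.006,0,0],[-0.004,0,0],1]
    - [[0.006,0,0],[-0.004,0,0],1]
    - [[0.006,0,0],[-0.004,0,0],1]
    - [[0.006,0,0],[0,0,0],1]

```text
time: 7.2
tool_pos: [519.9, -262.1, 23.6]
tcp_rot: [178.6, 2.4, 94.8]
ft_force: [0.5, 0.8, 0.2]
finger_gap: 0.0
```

```bash
python3 -c "
from h import *
st()"
```

```text
t 7.200 s -232.9 n 0.1 z 23.6 rot [178.6    2.35  94.76] qd [ 4.26 -3.43  4.4  -0.14 -0.74  4.36] F [0.54 0.77 0.19] gap 0.0
```

Emit:
play_rows:
  deltas:
    - [[0.0065,0,-0.0003],[0,0.003,0],1]
    - [[0.007,0,-0.0003],[0,0.003,0],1]
    - [[0.0077,0,-0.0003],[0,0.003,0],1]
    - [[0.0084,0,-0.0003],[0,0.003,0],1]
    - [[0.0091,0,-0.0003],[0,0,0],1]
    - [[0.0098,0,-0.0003],[0,0,0],1]
    - [[0.0105,0,-0.0003],[0,0,0],1]
    - [[0.0112,0,-0.0003],[0,0,0],1]

```text
time: 8.2
tool_pos: [513.6, -187.3, 23.9]
tcp_rot: [178.6, 1.6, 94.8]
ft_force: [-0.1, -0.9, 0.1]
finger_gap: 0.3
```

```bash
python3 -c "
from h import *
st()"
```

```text
t 8.200 s -157.9 n -0.0 z 23.9 rot [178.61   1.61  94.77] qd [ 9.06 -5.81  6.45 -0.29 -0.79  9.08] F [-0.11 -0.95  0.07] gap 0.3
```

Emit:
play_rows:
  deltas:
    - [[0.0118,0,-0.0003],[0,0,0],1]
    - [[0.0123,0,-0.0003],[0,0,0],1]
    - [[0.0126,0,-0.0003],[0,0,0],1]
    - [[0.0126,0,-0.0003],[0,0,0],1]
    - [[-0.003,0,-0.02],[0,0,0],1]
    - [[0,0,-0.045],[0,0,0],1]
    - [[0.01,0,-0.03],[0,0,0],1]

```text
time: 9.07
tool_pos: [503.1, -121.7, 117.2]
tcp_rot: [179.0, 1.4, 94.8]
ft_force: [0.4, 0.1, 0.3]
finger_gap: 0.1
```

```bash
python3 -c "
from h import *
st();tray('pics/t4.png');st()"
```

```text
t 9.075 s -91.6 n -5.1 z 117.2 rot [178.99   1.42  94.84] qd [  9.62 -20.4   -4.04   0.04  27.38   8.94] F [0.35 0.15 0.31] gap 0.1
t<=9.125 tray s 209.4 n -1.5 corr 0.63
t 9.125 s -90.9 n -3.3 z 121.0 rot [178.76   1.47  94.87] qd [-0.7   1.26  0.05 -0.16 -5.09 -1.55] F [ 3.02 -0.25  2.56] gap -0.2
```

View pics/t4.png

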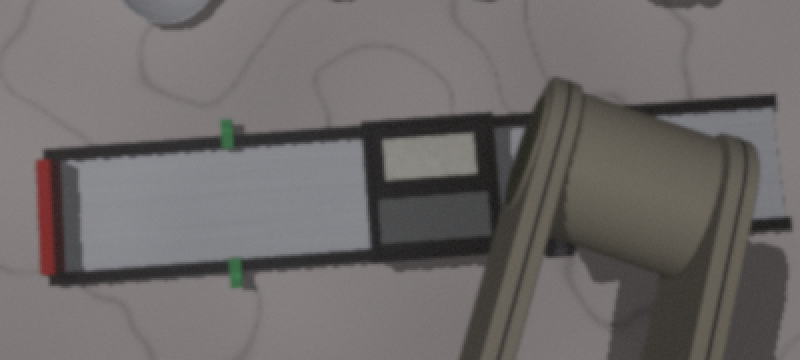

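Next I cross over the caddy to get ahead of the tray. I also write a rectified tracker that works with either camera.

Emit:
play_rows:
  deltas:
    - [[0.03,0.001,0],[0,0,0],1]
    - [[0.045,0.001,0],[0,0,0],1]
    - [[0.045,0,0],[0,0,0],1]
    - [[0.045,0,0],[0,0,0],1]
    - [[0.045,0,0],[0,0,0],1]
    - [[0.045,0,0.005],[0,0,0],1]
    - [[0.04,0,0.01],[0,0,0],1]
    - [[0.02,0,0.015],[0,0,0],1]

```text
time: 10.12
tool_pos: [481.9, 204.1, 85.2]
tcp_rot: [178.2, 1.5, 94.7]
ft_force: [-0.0, 0.2, -0.4]
finger_gap: -0.3
```

```bash
cat >> h.py <<'E'
def rect(n,im,z=46):
    "view resampled to the plane z: columns s=-330..330, rows n=-60..60, 1 px per mm"
    c=C[n];P=np.array(c["mtx"])@np.c_[c["R"],c["t"]]
    M=np.array([[D[0],N[0],0],[D[1],N[1],0],[0,0,0],[0,0,1.]]);M[:,2]=[O[0],O[1],z,1]
    T=np.array([[1,0,-330],[0,1,-60],[0,0,1.]])
    return cv2.warpPerspective(cv2.cvtColor(im,cv2.COLOR_RGB2GRAY),P@M@T,(661,121),flags=cv2.INTER_LINEAR|cv2.WARP_INVERSE_MAP)
def tr2(n,save=None):
    ref=rect(n,cv2.imread(f"pics/{n}0.png")[:,:,::-1].copy())
    c0=330-251; ref=ref[14:107,c0-50:c0+51]
    t=r.sense()["time"];im=eyes.snapshot(n);g=rect(n,im)
    m=cv2.matchTemplate(g,ref,cv2.TM_CCOEFF_NORMED);_,v,_,(x,y)=cv2.minMaxLoc(m)
    print(n,"t %.3f tray s %.0f n %d corr %.2f"%(t,x+50-330,y-14,v))
    if save: cv2.imwrite(save,np.vstack([cv2.resize(im[:,:,::-1],(661,496)),cv2.cvtColor(g,cv2.COLOR_GRAY2BGR)])[:600])
E
python3 -c "
from h import *
st();tr2('scene');tr2('top');tr2('scene','pics/t5.png');st()"
```

```text
t 10.125 s 234.9 n 0.7 z 85.2 rot [178.17   1.51  94.71] qd [ 17.73  17.3   -2.66  -1.13 -13.86  18.39] F [-0.01  0.15 -0.43] gap -0.3
scene t 10.125 tray s 106 n -1 corr 0.67
top t 10.175 tray s 111 n -1 corr 0.74
scene t 10.225 tray s 115 n -1 corr 0.79
t 10.275 s 233.1 n -0.5 z 84.1 rot [178.38   1.59  94.74] qd [-2.05 -1.32 -0.63 -0.49  0.64 -0.82] F [-0.41 -1.05  1.16] gap -0.2
```

View pics/t5.png

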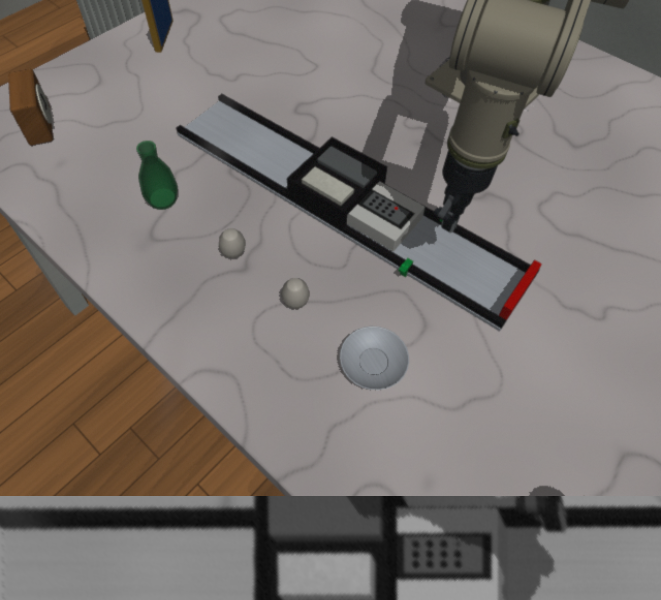

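The tray is out at s≈114, moving at about 0.09 m/s, with the fingers ahead of it at s=233. I lower them and retreat slightly slower than the tray so it catches up gently.

Emit:
play_rows:
  deltas:
    - [[-0.009,0,0.022],[0,0,0],1]
    - [[-0.003,0,0.022],[0,0,0],1]
    - [[0.006,0,0.008],[0,0,0],1]
    - [[0.008,0,0],[0,0,0],1]
    - [[0.008,0,0],[0,0,0],1]
    - [[0.0075,0,0],[0,0,0],1]
    - [[0.0075,0,0],[0,0,0],1]
    - [[0.007,0,0],[0,0,0],1]

```text
time: 11.28
tool_pos: [483.9, 234.4, 35.9]
tcp_rot: [177.9, 1.5, 94.6]
ft_force: [0.4, 0.3, -0.6]
finger_gap: -0.4
```

```bash
python3 -c "
from h import *
st()"
```

```text
t 11.275 s 264.9 n 5.1 z 35.9 rot [177.9    1.53  94.61] qd [ 6.38  3.32 -3.73 -0.23  0.42  6.3 ] F [ 0.37  0.32 -0.58] gap -0.4
```

Emit:
play_rows:
  deltas:
    - [[0.007,0,0.001],[0,0,0],1]
    - [[0.0066,-0.0005,0.001],[0,0,0],1]
    - [[0.006,-0.0005,0.001],[0,0,0],1]
    - [[0.0054,-0.0005,0.001],[0,0,0],1]
    - [[0.0048,-0.0005,0],[0,0,0],1]
    - [[0.0042,0,0],[0,0,0],1]
    - [[0.0036,0,0],[0,0,0],1]
    - [[0.003,0,0],[0,0,0],1]

```text
time: 12.28
tool_pos: [478.2, 277.6, 30.2]
tcp_rot: [177.9, 1.5, 94.6]
ft_force: [0.1, -0.7, -1.2]
finger_gap: -0.2
```

```bash
python3 -c "
from h import *
st();tr2('scene');st()"
```

```text
t 12.275 s 308.4 n 3.0 z 30.2 rot [177.92   1.54  94.63] qd [ 2.45  1.67 -1.92 -0.25  0.23  2.52] F [ 0.07 -0.67 -1.24] gap -0.2
scene t 12.275 tray s 243 n -2 corr 0.75
t 12.325 s 308.8 n 3.0 z 30.3 rot [177.92   1.52  94.64] qd [-0.31 -0.25  0.09  0.17 -0.18 -0.5 ] F [0.12 0.53 0.1 ] gap -0.1
```

Contact is made and the tray has slowed at s≈243. I stop it, then ease it back toward the mark.

Emit:
play_rows:
  deltas:
    - [[0.001,0,0],[0,0,0],1]
    - [[0,0,0],[0,0,0],1]
    - [[0,0,0],[0,0,0],1]
    - [[-0.001,0,0],[0,0,0],1]

```text
time: 12.82
tool_pos: [478.2, 277.8, 30.3]
tcp_rot: [177.9, 1.5, 94.6]
ft_force: [-0.8, -0.4, 0.2]
finger_gap: 0.1
```

```bash
python3 -c "
from h import *
st()
for i in range(4):tr2('scene')
tr2('top');st()"
```

```text
t 12.825 s 308.6 n 3.1 z 30.3 rot [177.91   1.53  94.63] qd [-0.92 -0.6   0.69 -0.02  0.01 -0.85] F [-0.78 -0.36  0.24] gap 0.1
scene t 12.825 tray s 241 n -2 corr 0.75
scene t 12.875 tray s 241 n -2 corr 0.75
scene t 12.925 tray s 240 n -2 corr 0.75
scene t 12.975 tray s 240 n -2 corr 0.75
top t 13.025 tray s 240 n -2 corr 0.77
t 13.075 s 308.6 n 3.1 z 30.3 rot [177.92   1.53  94.63] qd [-0.03  0.08 -0.01 -0.07 -0.04 -0.06] F [-0.12 -0.14  0.22] gap 0.1
```

Emit:
play_rows:
  deltas:
    - [[-0.0015,0,0],[0,0,0],1]
    - [[-0.002,0,0],[0,0,0],1]
    - [[-0.002,0,0],[0,0,0],1]
    - [[-0.002,0,0],[0,0,0],1]
    - [[-0.002,0,0],[0,0,0],1]
    - [[-0.002,0,0],[0,0,0],1]
    - [[-0.002,0,0],[0,0,0],1]
    - [[-0.002,0,0],[0,0,0],1]

```text
time: 14.08
tool_pos: [479.6, 261.3, 30.8]
tcp_rot: [177.9, 1.5, 94.6]
ft_force: [-0.2, -0.3, 1.1]
finger_gap: 0.1
```

```bash
python3 -c "
from h import *
st()
tr2('scene');tr2('top')
for i in range(6):tr2('scene')
st()"
```

```text
t 14.075 s 292.1 n 3.0 z 30.8 rot [177.91   1.53  94.63] qd [-1.6  -1.05  1.22  0.17 -0.09 -1.7 ] F [-0.15 -0.31  1.11] gap 0.1
scene t 14.075 tray s 226 n -2 corr 0.75
top t 14.125 tray s 226 n -2 corr 0.75
scene t 14.175 tray s 224 n -2 corr 0.75
scene t 14.225 tray s 223 n -2 corr 0.75
scene t 14.275 tray s 222 n -2 corr 0.74
scene t 14.325 tray s 222 n -2 corr 0.74
scene t 14.375 tray s 221 n -2 corr 0.75
scene t 14.425 tray s 220 n -2 corr 0.75
t 14.475 s 292.3 n 3.0 z 30.8 rot [177.92   1.53  94.63] qd [-0.15 -0.03 -0.05 -0.09  0.02 -0.02] F [-0.38  0.07  0.37] gap -0.1
```

Emit:
play_rows:
  deltas:
    - [[0,0,0],[0,0,0],1]
    - [[0,0,0],[0,0,0],1]
    - [[0,0,0],[0,0,0],1]
    - [[0,0,0],[0,0,0],1]
    - [[0,0,0],[0,0,0],1]
    - [[0,0,0],[0,0,0],1]

```text
time: 15.22
tool_pos: [479.5, 261.7, 30.8]
tcp_rot: [177.9, 1.5, 94.6]
ft_force: [-0.6, -1.0, -0.3]
finger_gap: 0.2
```

```bash
python3 -c "
from h import *
for i in range(4):tr2('scene')
tr2('scene','pics/t6.png');tr2('top')
im=eyes.snapshot('top');h=masks(im)
for n in C:
  im=eyes.snapshot(n)
  for a,c,q in blobs(masks(im)['green'],10):
    p=back(n,c,26)[:2]-O;print(n,a,'clip s %.1f n %.1f'%(p@D,p@N))
cv2.imwrite('pics/t7.png',cv2.resize(eyes.snapshot('top')[260:380,200:360,::-1],(800,600),interpolation=2))
st()"
```

```text
scene t 15.225 tray s 211 n -2 corr 0.80
scene t 15.275 tray s 211 n -2 corr 0.80
scene t 15.325 tray s 210 n -2 corr 0.80
scene t 15.375 tray s 210 n -2 corr 0.80
scene t 15.425 tray s 209 n -2 corr 0.80
top t 15.475 tray s 209 n -2 corr 0.76
scene 23 clip s -245.7 n 210.4
scene 10 clip s -225.3 n 227.4
scene 36 clip s 204.5 n -75.5
scene 125 clip s 205.4 n 71.9
t 15.725 s 292.4 n 3.0 z 30.7 rot [177.92   1.53  94.65] qd [-0.07 -0.07 -0.04 -0.11 -0.05  0.  ] F [ 0.19 -0.07  0.24] gap 0.0
```

View pics/t7.png

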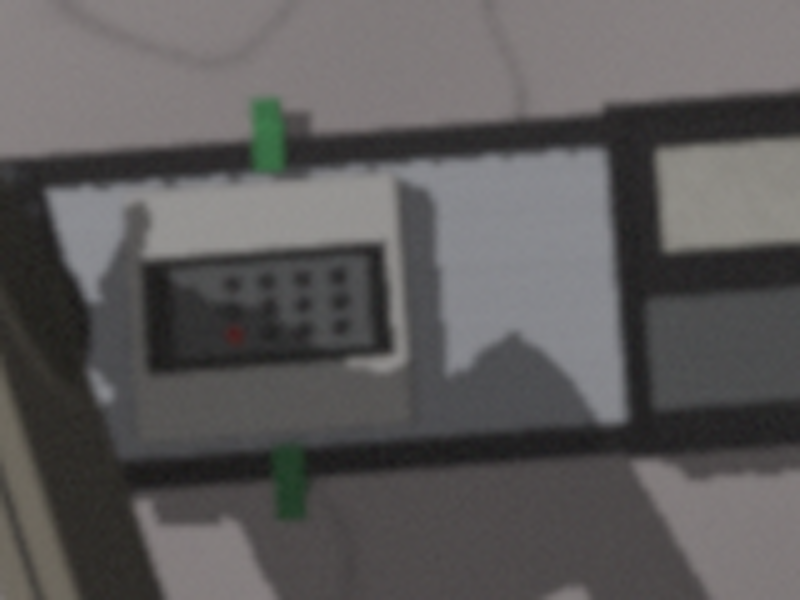

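The tray is within a couple of mm of the clip line and nearly at rest. I lift the fingers clear.

Emit:
play_rows:
  deltas:
    - [[0.003,0,-0.01],[0,0,0],1]
    - [[0.003,0,-0.02],[0,0,0],1]
    - [[0,0,-0.03],[0,0,0],1]
    - [[0,0,-0.03],[0,0,0],1]
    - [[0,0,-0.03],[0,0,0],1]
    - [[0.01,0,-0.02],[0,0,0],1]
    - [[0.01,0,-0.01],[0,0,0],1]
    - [[0,0,0],[0,0,0],1]

```text
time: 16.73
tool_pos: [471.3, 293.6, 189.1]
tcp_rot: [177.8, 1.4, 94.7]
ft_force: [-0.2, -0.5, -0.0]
finger_gap: -0.1
```

Emit:
play_rows:
  deltas:
    - [[0.02,0,-0.001],[0,0,0],1]
    - [[0.03,0,-0.001],[0,0,0],1]
    - [[0.03,0,-0.001],[0,0,0],1]
    - [[0.02,0,-0.001],[0,0,0],1]
    - [[0,0,-0.001],[0,0,0],1]
    - [[0,0,-0.001],[0,0,0],1]
    - [[0,0,0],[0,0,0],1]
    - [[0,0,0],[0,0,0],1]

```text
time: 17.73
tool_pos: [460.3, 395.5, 186.4]
tcp_rot: [178.2, 1.7, 94.6]
ft_force: [-0.0, 0.8, -0.5]
finger_gap: -0.3
```

```bash
python3 -c "
from h import *
st();tr2('scene');tr2('top');tr2('scene');tr2('top')
for n in C:
  im=eyes.snapshot(n)
  for a,c,q in blobs(masks(im)['green'],10):
    p=back(n,c,26)[:2]-O;print(n,a,'clip s %.1f n %.1f'%(p@D,p@N))
cv2.imwrite('pics/t8.png',cv2.resize(eyes.snapshot('top')[260:380,200:360,::-1],(800,600),interpolation=2))
for i in range(6): tr2('scene')
"
```

```text
t 17.725 s 427.4 n -5.1 z 186.4 rot [178.22   1.74  94.58] qd [-0.44 -0.32  0.28 -0.1   0.11 -0.05] F [-0.05  0.82 -0.47] gap -0.3
scene t 17.725 tray s 203 n -1 corr 0.98
top t 17.775 tray s 204 n -1 corr 0.99
scene t 17.825 tray s 203 n -1 corr 0.98
top t 17.875 tray s 204 n -1 corr 0.99
scene 10 clip s -264.2 n 194.2
scene 69 clip s -243.6 n 220.4
scene 10 clip s -224.6 n 221.8
scene 35 clip s 204.8 n -75.8
scene 124 clip s 205.4 n 72.1
scene t 18.075 tray s 203 n -1 corr 0.98
scene t 18.125 tray s 203 n -1 corr 0.98
scene t 18.175 tray s 203 n -1 corr 0.98
scene t 18.225 tray s 203 n -1 corr 0.98
scene t 18.275 tray s 203 n -1 corr 0.98
scene t 18.325 tray s 203 n -1 corr 0.98
```

View pics/t8.png

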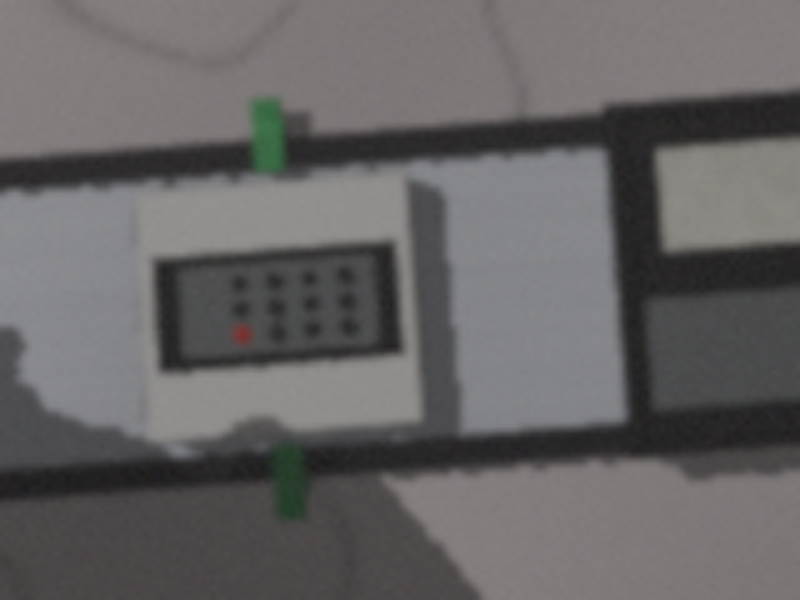

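The tray stands still, about 2 mm short of the clip line. I hold one more second, then hand in.

Emit:
play_rows:
  deltas:
    - [[0,0,0],[0,0,0],1]
    - [[0,0,0],[0,0,0],1]
    - [[0,0,0],[0,0,0],1]
    - [[0,0,0],[0,0,0],1]
    - [[0,0,0],[0,0,0],1]
    - [[0,0,0],[0,0,0],1]
    - [[0,0,0],[0,0,0],1]
    - [[0,0,0],[0,0,0],1]

```text
time: 19.38
tool_pos: [460.0, 396.2, 186.2]
tcp_rot: [178.2, 1.7, 94.6]
ft_force: [0.4, 0.9, 0.2]
finger_gap: -0.0
```

```bash
python3 -c "
from h import *
tr2('scene');tr2('top');st();print(r.hand_in())"
```

```text
scene t 19.375 tray s 203 n -1 corr 0.98
top t 19.425 tray s 204 n -1 corr 0.99
t 19.475 s 428.1 n -5.3 z 186.2 rot [178.23   1.74  94.63] qd [ 0.01  0.05  0.07 -0.03  0.07  0.05] F [-0.07 -0.16  0.5 ] gap -0.2
the job is handed in; nothing more can be done
None
```

I handed the job in at about 19.5 s, with the tray standing still about 2 mm from the green mark and the gripper well clear of it.

**What I did:** I nudged the tray twice, then pushed it up to about 0.1 m/s. I lifted over the caddy while the tray coasted through, then caught it from the front with the fingers retreating slightly slower than the tray. It stopped about 40 mm past the mark, so I eased it back and it coasted to rest.

**Last checks:**
- **Position:** The tray read s = 203 mm in the scene view and 204 mm in the top view. The clips read 205 mm in the scene view and about 202 mm in my first top-view measurement. The two cameras differ by 1–4 mm, well within the 12 mm tolerance.
- **At rest:** It did not move by a measurable amount from 17.7 s to 19.4 s.
- **End stop:** The highest tray position I saw was 243 mm, against a limit of 318 mm.
- **Remote:** I never measured its swing. I kept it within limits by planning small speed changes, and the picture shows it centred.
- **Ornaments:** I did not re-measure them, but the arm never went near them.

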